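Put the profile projector's accessories away

ROBOT

A 6-joint arm with a two-finger parallel gripper is mounted at the origin on the work surface. World frame = base frame: x ahead of the robot, y to its left, z up, the work surface at z = 0. Lengths are in m, angles in rad, forces in N, time in s.
With the tool pointing down it reaches from about 0.25 to 0.775 m from the base axis. Payload 4 kg.
Tool frame: the origin (TCP) lies midway between the tips of the shut fingers; the grasp point (between the pads) lies 19 mm behind it; z points along the fingers, y is the line along which they close (so a half turn about z gives the same grasp; the last joint's range is limited). The gripper opens to 94 mm and grips with 3 to 60 N. Pads are 16 mm wide; open, the fingers measure 119 mm over their backs; the gripper's body (75 mm by 177 mm) begins 78 mm behind the grasp point.
Start: joints at [-1.33, 0.087, 1.371, -0, 1.684, -0.103], TCP at [0.185, -0.518, 0.206] pointing down, gripper open.
Joint ranges: [-3.1, 3.1], [-0.76, 2.03], [0.27, 2.55], [-1.08, 4.22], [0.17, 2.65], [-2.57, 2.57]. Speed limits (rad/s): [2.79, 2.79, 3.14, 3.14, 3.14, 3.14].

INTERFACE

Orientations are given as [roll, pitch, yaw] about the fixed x, y, z axes, in that order (R = Rz(yaw) Ry(pitch) Rx(roll)).
In Python, from bench import sensors, eyes, job gives the robot as it stands.
- The arm moves only by the tool arm_command, never from a script. Its argument "series" is a list of rows, each a list of 7 numbers: the opening, from 0 (shut) to 1 (fully open), then the shift along the tool's x, y, z in cm, then the turn, a rotation vector about the tool's x, y, z in rad. In form: [[fingers, dx, dy, dz, wx, wy, wz], ...]. A call has 1 to 20 rows; each row shifts and turns the commanded pose from where the row before left it, along the tool's axes as they then stand; what a row does not reach is not made up. A row lasts 1/10 s, in which the tool goes at most 50 mm and 8.59 degrees, less where a joint would pass 70% of its speed; a pose out of reach is approached as far as the arm can. A call with a gripper value outside its range is refused whole. The fingers move at their own pace and stop on an object; the grip force is fixed at half the most. Time passes only in rows, so rows that do not move let the fingers close. It gives the time, the measured TCP pose, the force and the opening at its end, in the units of the state.
- sensors.get_obs(): the state, without advancing time (a new reading comes with each control period).
- eyes.snapshot(name): name is "scene" or "top" or "wrist"; returns the picture (384x512x3 uint8, blue, green, red); there is no depth.
- eyes.get_calibration(name): a dict with "mtx" (3x3 intrinsics, pixels), "k1" (the pictures are not rectified: a ray, as slopes to the right and down, at radius r is drawn at 1 + k1 r^2 times it, then the intrinsics apply), "R" (3x3) and "t" (3): a world point X has camera coordinates R X + t. Camera axes: x right, y down, z forward; pixel columns grow to the right and rows downward; lengths in m; the calibration is good to about 2 mm. A picture is of the moment at which its call begins: read the wrist's pose just before it. get_calibration takes no time and is no camera call; for the wrist camera it gives the pose at the moment of the call.
- job.close_job(): hands the job in, once; it reports no verdict.
The state is a dict: "time": time; "joint_positions": joint angles; "qvel": joint speeds; "joint_torque": joint torques, N m; "tool_pos": TCP position; "ee_rot": TCP orientation; "wrist_force": force on the tool from outside, world axes, zero at the start; "wrist_torque": the same for the moment, N m; "width": finger opening in m.
Only numpy, scipy, OpenCV 4.12 (cv2) and the standard library are available. Lean on these libraries where they do the work, as an engineer would, in place of code of your own. Each camera call takes 0.05 s, during which the arm holds its last target. There are 200 camera calls.

TASK

The measuring is done: put the two projector lenses, the V-block and the small vice back, each into the wooden storage block whose recess has its outline, standing upright and down on the bottom of the recess (the screw knob of the vice lies in the narrow arm of its recess). Set each one down without dropping it, never tip one over, and leave the cleaner bottle and the brush where they are.

Things in the scene. Friction and masses are not known exactly. Their poses are not given: they have to be found in the camera images.
- lens_wide_c (a point): The wider, shorter of two projector lenses, standing upright, glass up. Black barrel with bright bands, 60 mm tall: aluminium mounting flange 66 mm across in the lowest 8 mm, barrel 56 mm across from 8 to 48 mm up, front ring 50 mm across above. About 0.34 kg. This point: on its axis, half-way up (30 mm above its underside); z along the axis, upwards.
- lens_slim_c (a point): The slimmer, taller projector lens, standing upright, glass up. Black barrel with bright bands, 76 mm tall: aluminium flange 44 mm across in the lowest 8 mm, barrel 36 mm across from 8 to 60 mm up, front ring 30 mm across above. About 0.2 kg. This point: on its axis, half-way up (38 mm above its underside); z along the axis, upwards.
- vblock_c (a point): Ground steel V-block, 60 mm long (x), 40 mm wide (y), 44 mm high, 0.6 kg, vee upwards; the vee, 25 mm wide, runs along x. A clamp slot 7 mm deep runs along both long sides from 10 to 18 mm above the underside; above it, up to 44 mm, these sides are flat: hold it there. Point: its centre, 22 mm above its underside; z up.
- vice_c (a point): Small steel machinist vice (0.62 kg): bed 80 (x) by 40 (y) by 16 mm high; two jaws, 40 mm wide, top 42 mm above the underside: moving jaw at x -14 to +12 mm (best held here, across y), fixed jaw at x +22 to +40. A screw knob 14 mm thick, axis 10 mm above the underside, sticks out of the -x end to x = -62. Point: middle of the bed's length and width, 21 mm above the underside; z up.
- block_wide: Fixed storage block of pale beech, 110 by 110 mm, 18 mm high, with a round recess 82 mm across (for the wide lens), 8 mm deep, floor lined black (the floor is 10 mm above the bench). Origin: on the block's underside, straight below the centre of the recess; z up.
- block_slim: Fixed storage block of pale beech, 88 by 88 mm, 18 mm high, with a round recess 60 mm across (for the slim lens), 8 mm deep, floor lined black (the floor is 10 mm above the bench). Origin: on the block's underside, straight below the centre of the recess; z up.
- block_vblock: Fixed storage block of pale beech, 102 (x) by 82 (y) mm, 18 mm high, with a plain rectangular recess 76 mm (x) by 56 mm (y) (for the V-block, its length along x, either way round), 8 mm deep, floor lined black (the floor is 10 mm above the bench). Origin: on the block's underside, straight below the centre of the recess; z up.
- block_vice: Like the other blocks (fixed, beech, 18 mm high, recess 8 mm deep with black floor 10 mm above the bench), 142 by 80 mm. Recess in the vice's outline: x -48 to +48 mm, 56 mm wide, and from its -x end a narrow arm 30 mm wide to x = -70, for the knob: the vice fits only with its +x along the block's +x. Origin: underside, below the middle of the wide part, where the bed's middle belongs; z up.
- cleaner: White bottle of lens cleaner with a blue cap, 54 mm across, 135 mm tall, loose: not part of the job, to be left alone. Origin: centre of its underside.
- brush: Dusting brush, 170 mm long, lying on the bench, loose: not part of the job, to be left alone. Origin: on its underside, near its middle; its length runs along its x.
Not all that is in view belongs to the job. Leave any pink look-alike of the part that bears vice_c alone.

How it is judged:
At the end, for the whole second after the job is handed in: Each of the four things stands released and at rest on the floor of its own block's recess: its centre within 12 mm (seen from above) of the centre of that recess (the vice: of the recess's wide rectangle), its underside within 3 mm of the recess floor, and upright within 0.08 rad (horizontal distance between lens_wide_c and block_wide below 0.012 m and z of lens_wide_c in the frame of block_wide between 0.037 and 0.043 m and angle between each of lens_wide_c, lens_slim_c, vblock_c, vice_c's own z axis and vertical below 0.08 rad and linear speed of each of lens_wide, lens_slim, vblock, vice below 0.02 m/s and contact force between the fingers and lens_wide below 0.1 N and horizontal distance between lens_slim_c and block_slim below 0.012 m and z of lens_slim_c in the frame of block_slim between 0.045 and 0.051 m and contact force between the fingers and lens_slim below 0.1 N and horizontal distance between vblock_c and block_vblock below 0.012 m and z of vblock_c in the frame of block_vblock between 0.029 and 0.035 m and contact force between the fingers and vblock below 0.1 N and horizontal distance between vice_c and block_vice below 0.012 m and z of vice_c in the frame of block_vice between 0.028 and 0.034 m and contact force between the fingers and vice below 0.1 N); the robot touches nothing.
It fails at once if a thing is dropped or flung (faster than 0.6 m/s while the fingers do not touch it) ((contact force between the fingers and lens_wide below 0.05 N and linear speed of lens_wide above 0.6 m/s) or (contact force between the fingers and lens_slim below 0.05 N and linear speed of lens_slim above 0.6 m/s) or (contact force between the fingers and vblock below 0.05 N and linear speed of vblock above 0.6 m/s) or (contact force between the fingers and vice below 0.05 N and linear speed of vice above 0.6 m/s)).
It fails at once if a lens, the V-block or the vice is tipped over (more than 45 degrees) (angle between any of lens_wide_c, lens_slim_c, vblock_c, vice_c's own z axis and vertical above 0.785 rad).
It fails at once if the cleaner bottle is moved by more than 20 mm (distance of cleaner from where it was at the start of the episode above 0.02 m).
It fails at once if the brush is moved by more than 20 mm (distance of brush from where it was at the start of the episode above 0.02 m).
It also fails if it takes over 122 s, if anything falls off the work surface, if the arm or the gripper's body presses on something with over 40 N, if the wrist force passes 120 N, or if a joint passes its speed limit or range.

## Working session

There is one attempt and no reset: what is moved stays moved. The work goes in short steps, Python scripts to look and compute and a tool call to move; the robot and the scene stay as the last step left them, time stands still between calls to the robot, and variables do not carry over. Pictures are saved under pics/ and viewed, on a budget of 14 in all, crops included, one or two more only if the job needs it, and the job is handed in when it is done.

Besides the shell and the picture viewer there is one more tool, called after "Emit:" as name([rows], argument=value, ...), one row to a line, values as JSON. arm_command: Moves the arm, as the interface text tells. Its arguments: {"type":"object","properties":{"series":{"type":"array","items":{"type":"array","items":{"type":"number"}}}},"required":["series"]}

```bash
mkdir -p pics; cat > h.py <<'E'
import numpy as np, cv2
from bench import sensors, eyes, job
def ray(c,uv):
    p=(np.array([uv[0],uv[1],1.])); d=np.linalg.inv(c['mtx'])@p; s=d[:2].copy(); x=s.copy()
    for _ in range(20): x=s/(1+c['k1']*(x@x))
    R=np.array(c['R']);t=np.array(c['t'])
    return -R.T@t, R.T@np.array([x[0],x[1],1.])
def onz(c,uv,z):
    o,d=ray(c,uv); return o+d*(z-o[2])/d[2]
def proj(c,X):
    X=np.array(c['R'])@np.array(X,float)+np.array(c['t']); s=X[:2]/X[2]; s=s*(1+c['k1']*(s@s))
    return (np.array(c['mtx'])@np.array([s[0],s[1],1.]))[:2]
E
python3 - <<'E'
from h import *
o=sensors.get_obs(); print({k:np.round(v,3) for k,v in o.items()})
for n in ['top','scene']:
    c=eyes.get_calibration(n); print(n,np.round(c['mtx'],1).tolist(),c['k1'],np.round(ray(c,(256,192)),3))
    im=eyes.snapshot(n); cv2.imwrite(f'pics/{n}0.png',im)
    cv2.imwrite(f'pics/{n}0b.png',cv2.resize(im,(800,600),interpolation=cv2.INTER_CUBIC))
E
```

```text
{'time': np.float64(0.0), 'joint_positions': array([-1.33 ,  0.088,  1.372, -0.   ,  1.684, -0.103]), 'qvel': array([ 0.002, -0.   ,  0.001, -0.001, -0.   , -0.001]), 'joint_torque': array([-2.0000e-03, -3.4019e+01, -3.0243e+01,  7.2000e-02,  3.3000e-02,
       -0.0000e+00]), 'tool_pos': array([ 0.185, -0.517,  0.204]), 'ee_rot': array([-3.139, -0.   ,  0.344]), 'wrist_force': array([ 0.608,  0.032, -0.331]), 'wrist_torque': array([-0.009,  0.018,  0.025]), 'width': np.float64(0.094)}
top [[410.2, 0.0, 252.8], [0.0, 410.2, 188.3], [0.0, 0.0, 1.0]] -0.131820700936336 [[ 0.286  0.003  1.545]
 [ 0.141  0.008 -0.99 ]]
scene [[402.5, 0.0, 259.4], [0.0, 402.5, 197.4], [0.0, 0.0, 1.0]] 0.0011737764235938317 [[ 1.26  -0.622  1.047]
 [-0.547  0.452 -0.705]]
```

View pics/top0b.png

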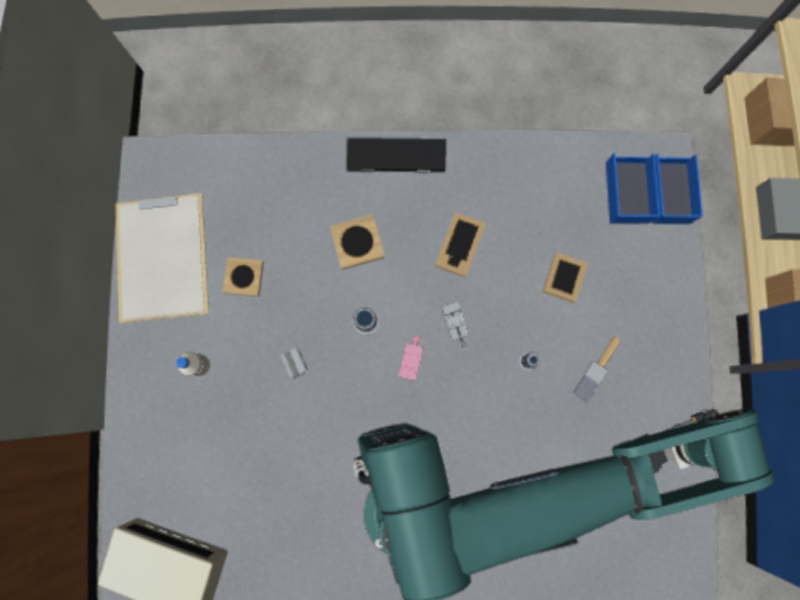

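View pics/scene0b.png

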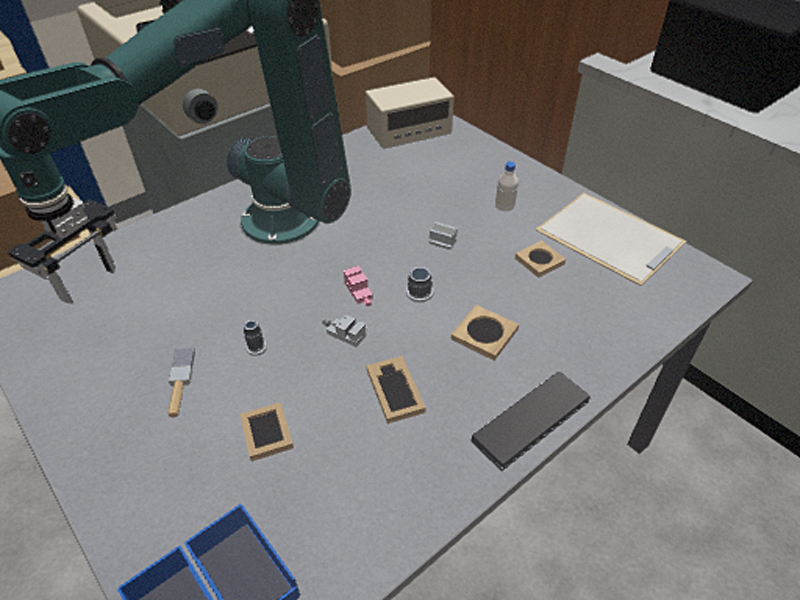

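Top view (800-px picture): wide lens (365,320), slim lens (530,360), V-block (293,362), grey vice (455,323), pink look-alike (411,360) to be avoided. The recesses are at: slim (243,277), wide (357,241), vice (461,245, with its arm towards the robot), V-block (567,277). The bottle (190,363) and brush (597,370) stay where they are.

```bash
cat > coarse.py <<'E'
from h import *
c=eyes.get_calibration('top'); im=cv2.imread('pics/top0.png'); hsv=cv2.cvtColor(im,cv2.COLOR_BGR2HSV)
k=512/800
# blocks: beech + filled
m=cv2.inRange(hsv,(8,70,90),(28,255,255)); 
for n,p in dict(slim=(243,277),wide=(357,241),vice=(461,245),vb=(567,277)).items():
    q=np.array(p)*k; w=np.zeros_like(m); x,y=q.astype(int); w[y-28:y+28,x-28:x+28]=m[y-28:y+28,x-28:x+28]
    cs,_=cv2.findContours(w,cv2.RETR_EXTERNAL,cv2.CHAIN_APPROX_NONE); ct=max(cs,key=cv2.contourArea)
    P=np.array([onz(c,u,0.018)[:2] for u in ct[:,0].astype(float)],np.float32)
    r=cv2.minAreaRect(P); b=cv2.boxPoints(r); print('block',n,np.round(r[0],4),np.round(r[1],3),'ang',round(r[2],1),np.round(r[0],3)@[1,0],'r',round(float(np.hypot(*r[0])),3))
for n,p,z in [('Lwide',(365,320),.055),('Lslim',(530,360),.07),('vblock',(293,362),.044),('vice',(455,320),.03),('pink',(411,360),.03),('bottle',(184,363),.13),('brush',(597,370),.01)]:
    X=onz(c,np.array(p)*k,z); print(n,np.round(X[:2],3),round(float(np.hypot(*X[:2])),3))
# vice axis from scene knob: direction in top
a=onz(c,np.array((463,345))*k,.02); b=onz(c,np.array((452,306))*k,.03); print('vice dir',np.degrees(np.arctan2(*(b-a)[1::-1])))
t=cv2.resize(im[165:260,100:420],None,fx=2.5,fy=2.5,interpolation=cv2.INTER_CUBIC); cv2.imwrite('pics/crop1.png',t)
c=eyes.get_calibration('wrist'); print(c['mtx'].round(1).tolist(),c['k1']); o=sensors.get_obs()
print(np.round(ray(c,(256,192)),3), o['tool_pos'],o['ee_rot'])
E
python3 coarse.py
```

```text
block slim [0.5652 0.4017] [0.088 0.088] ang 84.2 0.565 r 0.693
block wide [0.6499 0.1214] [0.11  0.107] ang 15.4 0.65 r 0.661
block vice [ 0.6413 -0.1303] [0.077 0.142] ang 68.6 0.641 r 0.654
block vb [ 0.5582 -0.3858] [0.082 0.102] ang 70.0 0.558 r 0.679
Lwide [0.451 0.097] 0.462
Lslim [ 0.355 -0.283] 0.454
vblock [0.354 0.268] 0.444
vice [ 0.453 -0.115] 0.467
pink [ 0.359 -0.01 ] 0.359
bottle [0.347 0.5  ] 0.609
brush [ 0.331 -0.457] 0.565
vice dir 15.387557337542354
[[318.8, 0.0, 252.0], [0.0, 318.8, 197.2], [0.0, 0.0, 1.0]] -0.07161280716198898
[[ 0.261 -0.492  0.383]
 [-0.239 -0.098 -0.966]] [ 0.18524625 -0.51735585  0.20446282] [-3.13968959e+00 -1.68273969e-04  3.43792353e-01]
```

View pics/crop1.png

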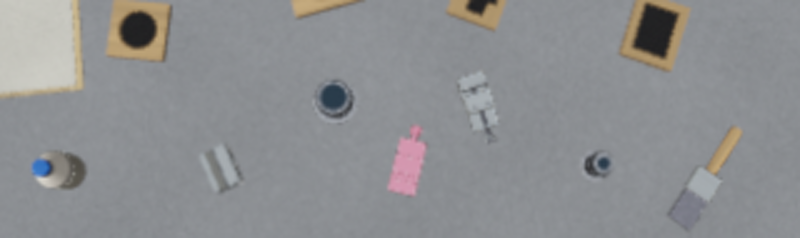

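I'll start with the slim lens: move above it and look from close.

Emit:
arm_command([
  [1,3.5,-2.4,0,0,0,0],
  [1,3.5,-2.4,0,0,0,0],
  [1,3.5,-2.4,0,0,0,0],
  [1,3.5,-2.4,0,0,0,0],
  [1,3.5,-2.4,0,0,0,0],
  [1,3.5,-2.4,0,0,0,0],
  [1,2,-1.3,0,0,0,0],
  [1,0,0,0,0,0,0],
  [1,0,0,0,0,0,0],
])

```text
time: 1.0
tool_pos: [0.3488, -0.2924, 0.2052]
ee_rot: [-3.142, 0.001, 0.345]
wrist_force: [0.7, 0.6, 0.4]
width: 0.0941
```

```bash
cat > plan.py <<'E'
from h import *
from scipy.spatial.transform import Rotation as Ro
def plan(x,y,z=None,yaw=None):
    "shift (cm) in present tool axes, then turn about tool z"
    o=sensors.get_obs(); R=Ro.from_euler('xyz',o['ee_rot']).as_matrix(); p=np.array(o['tool_pos'])
    d=np.array([x,y,p[2] if z is None else z])-p
    s=R.T@d*100; n=int(np.ceil(np.linalg.norm(s)/4))
    y0=o['ee_rot'][2]; w=0 if yaw is None else (y0-yaw+np.pi)%(2*np.pi)-np.pi
    print('t',round(float(o['time']),2),'tcp',p.round(4),'rpy',np.round(o['ee_rot'],3),'w',round(float(o['width']),4))
    print('shift cm',s.round(2),'rows',n,'per',(s/max(n,1)).round(2),'wz',round(w,3))
def wsnap(name):
    c=eyes.get_calibration('wrist'); im=eyes.snapshot('wrist'); cv2.imwrite(f'pics/{name}.png',im); return c,im
E
python3 - <<'E'
from plan import *
c,im=wsnap('w_slim'); plan(.355,-.283,.2)
print(proj(c,[.355,-.283,.076]),proj(c,[.355,-.283,.0]))
np.save('c_slim.npy',c,allow_pickle=True)
E
```

```text
t 1.05 tcp [ 0.3485 -0.293   0.2052] rpy [-3.142e+00  1.000e-03  3.440e-01] w 0.0942
shift cm [ 0.95 -0.72  0.52] rows 1 per [ 0.95 -0.72  0.52] wz 0
[243.99712892 180.40356087] [245.46551932 166.42298953]
```

View pics/w_slim.png

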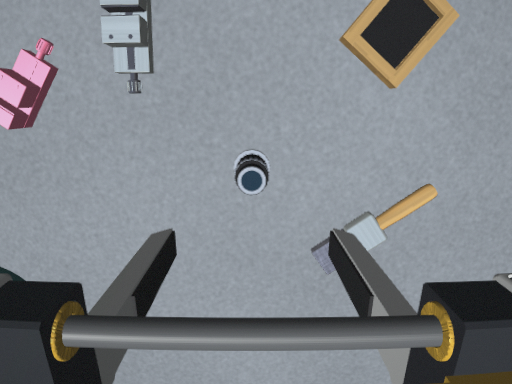

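Wrist view: slim lens ring at about (251,180), flange at about (252,167); the vice (125,45) and pink one (28,85) are clearly told apart; the V-block's recess is at top right (400,30). Now measure.

```bash
python3 - <<'E'
from plan import *
c=np.load('c_slim.npy',allow_pickle=True).item()
im=cv2.imread('pics/w_slim.png'); print('ring',onz(c,(251,180),.076)[:2],'flange',onz(c,(252,167),.006)[:2])
hsv=cv2.cvtColor(im,cv2.COLOR_BGR2HSV); 
# recess rim bright ring fit: dark pixels of the lens
g=cv2.cvtColor(im,cv2.COLOR_BGR2GRAY)[140:205,220:285]
X=onz(c,(251.5,180),.076)
plan(X[0],X[1],.1)
E
```

```text
ring [ 0.35772601 -0.28938706] flange [ 0.35807046 -0.2903618 ]
t 1.05 tcp [ 0.3485 -0.293   0.2052] rpy [-3.142e+00  1.000e-03  3.440e-01] w 0.0942
shift cm [ 1.    0.02 10.52] rows 3 per [0.33 0.01 3.51] wz 0
```

Emit:
arm_command([
  [1,1,0,0,0,0,0],
  [1,0,0,4,0,0,0],
  [1,0,0,4,0,0,0],
  [1,0,0,4,0,0,0],
  [1,0,0,3.5,0,0,0],
  [1,0,0,2,0,0,0],
  [1,0,0,1,0,0,0],
  [1,0,0,0,0,0,0],
  [1,0,0,0,0,0,0],
  [0,0,0,0,0,0,0],
  [0,0,0,0,0,0,0],
  [0,0,0,0,0,0,0],
  [0,0,0,0,0,0,0],
  [0,0,0,0,0,0,0],
  [0,0,0,0,0,0,0],
  [0,0,0,0,0,0,0],
  [0,0,0,0,0,0,0],
])

```text
time: 2.75
tool_pos: [0.3583, -0.289, 0.0204]
ee_rot: [-3.141, 0.0, 0.344]
wrist_force: [0.2, 0.5, -0.1]
width: 0.0359
```

Emit:
arm_command([
  [0,0,0,-1,0,0,0],
  [0,0,0,-2.5,0,0,0],
  [0,0,0,-4,0,0,0],
  [0,0,0,-4,0,0,0],
  [0,0,0,-3,0,0,0],
  [0,0,0,-1,0,0,0],
  [0,0,0,0,0,0,0],
])

```text
time: 3.45
tool_pos: [0.359, -0.2897, 0.177]
ee_rot: [3.138, -0.001, 0.344]
wrist_force: [0.1, 0.5, -1.9]
width: 0.0354
```

```bash
python3 -c "
from plan import *
plan(.48,.36)"
```

```text
t 3.45 tcp [ 0.359  -0.2897  0.177 ] rpy [ 3.138e+00 -1.000e-03  3.440e-01] w 0.0354
shift cm [ 33.29 -57.09  -0.14] rows 17 per [ 1.96 -3.36 -0.01] wz 0
```

Emit:
arm_command([
  [0,1,-1.7,0,0,0,0],
  [0,1.96,-3.36,0,0,0,0],
  [0,1.96,-3.36,0,0,0,0],
  [0,1.96,-3.36,0,0,0,0],
  [0,1.96,-3.36,0,0,0,0],
  [0,1.96,-3.36,0,0,0,0],
  [0,1.96,-3.36,0,0,0,0],
  [0,1.96,-3.36,0,0,0,0],
  [0,1.96,-3.36,0,0,0,0],
  [0,1.96,-3.36,0,0,0,0],
  [0,1.96,-3.36,0,0,0,0],
  [0,1.96,-3.36,0,0,0,0],
  [0,1.96,-3.36,0,0,0,0],
  [0,1.96,-3.36,0,0,0,0],
  [0,1.96,-3.36,0,0,0,0],
  [0,1.96,-3.36,0,0,0,0],
  [0,1.96,-3.36,0,0,0,0],
  [0,1,-1.7,0,0,0,0],
  [0,0,0,0,0,0,0],
  [0,0,0,0,0,0,0],
])

```text
time: 5.45
tool_pos: [0.4787, 0.3606, 0.1725]
ee_rot: [3.14, 0.005, 0.344]
wrist_force: [-0.2, -0.3, -1.9]
width: 0.0353
```

```bash
cat > blk.py <<'E'
from plan import *
def fit(c,im,guess,L,name,half=70):
    "recess black blob + beech outer rect near guess, on the top plane z=.018"
    hsv=cv2.cvtColor(im,cv2.COLOR_BGR2HSV); q=proj(c,[*guess,.018]); x,y=np.round(q).astype(int)
    m=cv2.inRange(hsv,(8,70,80),(28,255,255)); w=np.zeros_like(m); sl=np.s_[max(0,y-L):y+L,max(0,x-L):x+L]; w[sl]=m[sl]
    cs,_=cv2.findContours(w,cv2.RETR_EXTERNAL,cv2.CHAIN_APPROX_NONE)
    ct=max(cs,key=cv2.contourArea)
    P=np.array([onz(c,u,.018)[:2] for u in ct[:,0].astype(float)],np.float32); r=cv2.minAreaRect(P)
    print(name,'px',q.round(0),'ctr',np.round(r[0],4),'size',np.round(r[1],4),'ang',round(r[2],1)); return r
E
python3 - <<'E'
from blk import *
c,im=wsnap('w_bslim'); np.save('c_bslim.npy',c,allow_pickle=True)
r=fit(c,im,(.565,.402),85,'slim'); plan(*r[0])
E
```

```text
slim px [241.  90.] ctr [0.5672 0.4021] size [0.0877 0.0877] ang 84.0
t 5.5 tcp [0.479  0.3602 0.1733] rpy [3.14  0.004 0.343] w 0.0355
shift cm [ 9.72 -0.97 -0.04] rows 3 per [ 3.24 -0.32 -0.01] wz 0
```

View pics/w_bslim.png

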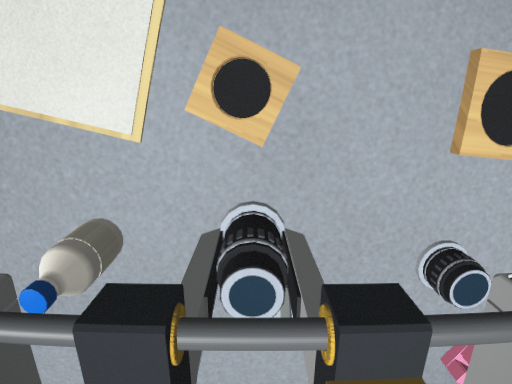

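Block at (239,88) in the picture, fit 87.7 mm square (expected 88). Move over it and lower.

Emit:
arm_command([
  [0,2,-0.2,0,0,0,0],
  [0,3.2,-0.3,0,0,0,0],
  [0,3.2,-0.3,0,0,0,0],
  [0,1.3,-0.17,0,0,0,0],
  [0,0,0,2,0,0,0],
  [0,0,0,4,0,0,0],
  [0,0,0,3,0,0,0],
  [0,0,0,2,0,0,0],
  [0,0,0,1,0,0,0],
  [0,0,0,0,0,0,0],
  [0,0,0,0,0,0,0],
])

```text
time: 6.6
tool_pos: [0.5687, 0.403, 0.0568]
ee_rot: [-3.141, -0.002, 0.343]
wrist_force: [0.1, 0.0, -1.3]
width: 0.0356
```

```bash
python3 -c "
from plan import *
plan(.5672,.4021,.0304)"
```

```text
t 6.6 tcp [0.5687 0.403  0.0568] rpy [-3.141e+00 -2.000e-03  3.430e-01] w 0.0356
shift cm [-0.17  0.03  2.64] rows 1 per [-0.17  0.03  2.64] wz 0
```

Emit:
arm_command([
  [0,-0.1,0,0.8,0,0,0],
  [0,0,0,0.8,0,0,0],
  [0,0,0,0.6,0,0,0],
  [0,0,0,0.3,0,0,0],
  [0,0,0,0.1,0,0,0],
  [0,0,0,0,0,0,0],
  [0,0,0,0,0,0,0],
])

```text
time: 7.3
tool_pos: [0.567, 0.403, 0.0305]
ee_rot: [3.142, -0.001, 0.344]
wrist_force: [-2.1, -1.5, 4.8]
width: 0.0356
```

Contact force shows the lens is on the floor. Release and rise.

Emit:
arm_command([
  [0.3,0,0,0,0,0,0],
  [0.6,0,0,0,0,0,0],
  [0.8,0,0,0,0,0,0],
  [1,0,0,0,0,0,0],
  [1,0,0,0,0,0,0],
  [1,0,0,0,0,0,0],
  [1,0,0,-1,0,0,0],
  [1,0,0,-3,0,0,0],
  [1,0,0,-4,0,0,0],
  [1,0,0,-4,0,0,0],
  [1,0,0,-4,0,0,0],
  [1,0,0,-1,0,0,0],
  [1,-3,0,0,0,0,0],
  [1,-3,0,0,0,0,0],
  [1,0,0,0,0,0,0],
])

```text
time: 8.8
tool_pos: [0.507, 0.3817, 0.1983]
ee_rot: [3.141, 0.004, 0.345]
wrist_force: [-0.2, -0.1, 0.1]
width: 0.0941
```

```bash
python3 - <<'E'
from blk import *
c,im=wsnap('w_s2'); np.save('c_s2.npy',c,allow_pickle=True)
plan(.45,.18,None,-.25)
q=proj(c,[.567,.402,.05]).astype(int); print(q); x,y=q
cv2.imwrite('pics/s2c.png',cv2.resize(im[max(0,y-80):y+80,max(0,x-80):x+80],None,fx=2,fy=2))
E
```

```text
t 8.85 tcp [0.5089 0.3823 0.1987] rpy [3.141e+00 2.000e-03 3.450e-01] w 0.0941
shift cm [-12.38  17.05   0.03] rows 6 per [-2.06  2.84  0.  ] wz 0.595
[251 123]
```

View pics/s2c.png

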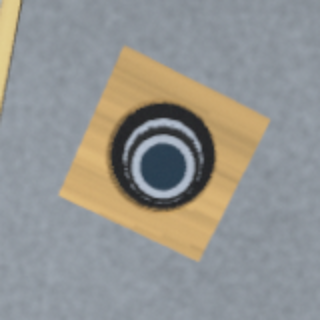

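The slim lens stands centred in its recess (crop ~(162,160)). Next, the V-block.

Emit:
arm_command([
  [1,-2,0.6,0,0,0,0],
  [1,-4,1.2,0,0,0,0],
  [1,-4,1.2,0,0,0,0],
  [1,-4,1.2,0,0,0,0],
  [1,-3,0.9,0,0,0,0],
  [1,-1.5,0.4,0,0,0,0],
  [1,0,0,0,0,0,0],
  [1,0,0,0,0,0,0],
])

```text
time: 9.65
tool_pos: [0.3558, 0.269, 0.1997]
ee_rot: [-3.141, -0.001, 0.343]
wrist_force: [-0.1, 0.3, 0.4]
width: 0.0939
```

```bash
python3 - <<'E'
from blk import *
c,im=wsnap('w_vb'); np.save('c_vb.npy',c,allow_pickle=True)
plan(.354,.268)
q=proj(c,[.354,.268,.03]).astype(int); print(q); x,y=q
cv2.imwrite('pics/vbc.png',cv2.resize(im[max(0,y-80):y+80,max(0,x-80):x+80],None,fx=3,fy=3,interpolation=cv2.INTER_CUBIC)); print(max(0,x-80),max(0,y-80))
E
```

```text
t 9.7 tcp [0.3559 0.2691 0.1994] rpy [-3.142e+00 -1.000e-03  3.440e-01] w 0.0941
shift cm [-0.22  0.04 -0.  ] rows 1 per [-0.22  0.04 -0.  ] wz 0
[251 182]
171 102
```

View pics/vbc.png

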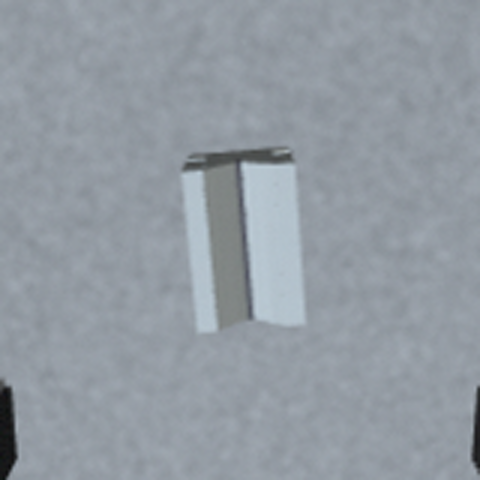

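The V-block's top corners in the crop: (182,171), (295,163), (305,326), (198,333); its vee runs nearly along tool x.

```bash
python3 - <<'E'
from plan import *
c=np.load('c_vb.npy',allow_pickle=True).item()
P=np.array([onz(c,(u/3+171,v/3+102),.044)[:2] for u,v in [(182,171),(295,163),(305,326),(198,333)]])
print(P.round(4),P.mean(0), np.linalg.norm(np.diff(P,axis=0),axis=1))
d=(P[0]+P[1]-P[2]-P[3]); yaw=np.arctan2(d[1],d[0]); print('yaw',yaw)
plan(*P.mean(0),.015,yaw)
E
```

```text
[[0.3739 0.2971]
 [0.3899 0.2606]
 [0.3347 0.236 ]
 [0.3189 0.2722]] [0.35436012 0.26648037] [0.03984829 0.06041104 0.03952359]
yaw 0.42145282250189886
t 9.7 tcp [0.3559 0.2691 0.1994] rpy [-3.142e+00 -1.000e-03  3.440e-01] w 0.0941
shift cm [-0.25  0.2  18.44] rows 5 per [-0.05  0.04  3.69] wz -0.078
```

Emit:
arm_command([
  [1,-0.25,0.2,2,0,0,0],
  [1,0,0,4,0,0,-0.078],
  [1,0,0,4,0,0,0],
  [1,0,0,4,0,0,0],
  [1,0,0,3,0,0,0],
  [1,0,0,1.3,0,0,0],
  [1,0,0,0,0,0,0],
  [1,0,0,0,0,0,0],
  [0,0,0,0,0,0,0],
  [0,0,0,0,0,0,0],
  [0,0,0,0,0,0,0],
  [0,0,0,0,0,0,0],
  [0,0,0,0,0,0,0],
  [0,0,0,0,0,0,0],
  [0,0,0,0,0,0,0],
])

```text
time: 11.2
tool_pos: [0.353, 0.2662, 0.0165]
ee_rot: [-3.141, -0.0, 0.422]
wrist_force: [-1.5, 3.9, 0.1]
width: 0.0415
```

```bash
python3 -c "
from plan import *
plan(.49,-.34)"
```

```text
t 11.2 tcp [0.353  0.2662 0.0165] rpy [-3.141 -0.     0.422] w 0.0415
shift cm [-1.231e+01  6.092e+01 -5.000e-02] rows 16 per [-0.77  3.81 -0.  ] wz 0
```

Emit:
arm_command([
  [0,0,0,0,0,0,0],
  [0,0,0,0,0,0,0],
  [0,0,0,0,0,0,0],
  [0,0,0,-1,0,0,0],
  [0,0,0,-2.5,0,0,0],
  [0,0,0,-4,0,0,0],
  [0,0,0,-4,0,0,0],
  [0,0,0,-4,0,0,0.05],
  [0,0,0,-1,0,0,0.1],
  [0,0,0,0,0,0,0.12],
  [0,0,0,0,0,0,0.12],
  [0,0,0,0,0,0,0.12],
  [0,0,0,0,0,0,0.12],
  [0,0,0,0,0,0,0.1],
  [0,0,0,0,0,0,0.04],
  [0,0,0,0,0,0,0],
])

```text
time: 12.8
tool_pos: [0.3526, 0.2649, 0.1805]
ee_rot: [3.139, 0.001, -0.348]
wrist_force: [0.4, -1.0, -6.0]
width: 0.0399
```

```bash
python3 -c "
from plan import *
plan(.49,-.34)"
```

```text
t 12.8 tcp [0.3526 0.2649 0.1805] rpy [ 3.139e+00  1.000e-03 -3.480e-01] w 0.0399
shift cm [33.57 52.16  0.12] rows 16 per [2.1  3.26 0.01] wz 0
```

Emit:
arm_command([
  [0,1,1.6,0,0,0,0],
  [0,2.1,3.26,0,0,0,0],
  [0,2.1,3.26,0,0,0,0],
  [0,2.1,3.26,0,0,0,0],
  [0,2.1,3.26,0,0,0,0],
  [0,2.1,3.26,0,0,0,0],
  [0,2.1,3.26,0,0,0,0],
  [0,2.1,3.26,0,0,0,0],
  [0,2.1,3.26,0,0,0,0],
  [0,2.1,3.26,0,0,0,0],
  [0,2.1,3.26,0,0,0,0],
  [0,2.1,3.26,0,0,0,0],
  [0,2.1,3.26,0,0,0,0],
  [0,2.1,3.26,0,0,0,0],
  [0,2.1,3.26,0,0,0,0],
  [0,2.1,3.26,0,0,0,0],
  [0,1,1.6,0,0,0,0],
  [0,0,0,0,0,0,0],
  [0,0,0,0,0,0,0],
])

```text
time: 14.7
tool_pos: [0.4895, -0.338, 0.1802]
ee_rot: [-3.14, 0.003, -0.348]
wrist_force: [0.4, -0.4, -5.3]
width: 0.0395
```

```bash
python3 - <<'E'
from blk import *
c,im=wsnap('w_bvb'); np.save('c_bvb.npy',c,allow_pickle=True)
r=fit(c,im,(.558,-.386),100,'vb'); plan(*r[0],.0275)
E
```

```text
vb px [272. 106.] ctr [ 0.5609 -0.3883] size [0.0817 0.1004] ang 70.3
t 14.75 tcp [ 0.4897 -0.3374  0.1806] rpy [-3.141e+00  2.000e-03 -3.480e-01] w 0.0402
shift cm [ 8.47  2.37 15.29] rows 5 per [1.69 0.47 3.06] wz 0
```

View pics/w_bvb.png

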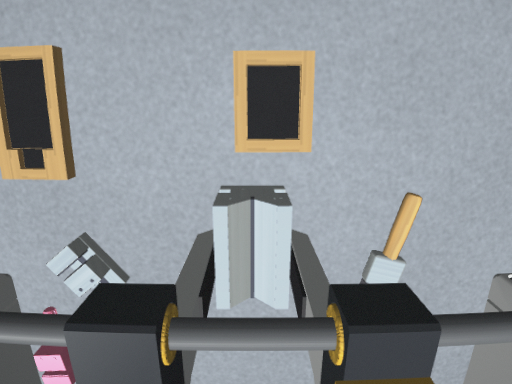

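The V-block hangs straight, aligned with its recess (centre (275,101)). Move over it and lower.

Emit:
arm_command([
  [0,2,0.6,0,0,0,0],
  [0,3,0.8,0,0,0,0],
  [0,2.4,0.7,0,0,0,0],
  [0,1,0.27,0,0,0,0],
  [0,0,0,2,0,0,0],
  [0,0,0,4,0,0,0],
  [0,0,0,4,0,0,0],
  [0,0,0,2,0,0,0],
  [0,0,0,1,0,0,0],
  [0,0,0,0,0,0,0],
  [0,0,0,0,0,0,0],
  [0,0,0,0,0,0,0],
])

```text
time: 15.95
tool_pos: [0.5625, -0.39, 0.0545]
ee_rot: [3.14, -0.005, -0.348]
wrist_force: [0.4, -0.5, -5.7]
width: 0.0397
```

```bash
python3 -c "
from plan import *
plan(.5605,-.388,.0265,-.347)"
```

```text
t 15.95 tcp [ 0.5625 -0.39    0.0545] rpy [ 3.14  -0.005 -0.348] w 0.0397
shift cm [-0.27 -0.12  2.8 ] rows 1 per [-0.27 -0.12  2.8 ] wz -0.001
```

Emit:
arm_command([
  [0,-0.2,-0.1,0.8,0,0,0],
  [0,0,0,0.8,0,0,0],
  [0,0,0,0.5,0,0,0],
  [0,0,0,0.3,0,0,0],
  [0,0,0,0,0,0,0],
  [0,0,0,0,0,0,0],
])

```text
time: 16.55
tool_pos: [0.5597, -0.3876, 0.0274]
ee_rot: [3.141, -0.0, -0.348]
wrist_force: [-0.1, -0.6, -5.6]
width: 0.04
```

Emit:
arm_command([
  [0,0,0,0.1,0,0,0],
  [0,0,0,0.05,0,0,0],
  [0,0,0,0,0,0,0],
  [0,0,0,0,0,0,0],
])

```text
time: 16.95
tool_pos: [0.5599, -0.3877, 0.0266]
ee_rot: [3.141, -0.001, -0.348]
wrist_force: [-0.0, -0.0, -2.8]
width: 0.0395
```

Emit:
arm_command([
  [0,0,0,0.05,0,0,0],
  [0,0,0,0,0,0,0],
  [0.5,0,0,0,0,0,0],
  [0.7,0,0,0,0,0,0],
  [1,0,0,0,0,0,0],
  [1,0,0,0,0,0,0],
  [1,0,0,0,0,0,0],
  [1,0,0,0,0,0,0],
  [1,0,0,-1,0,0,0],
  [1,0,0,-3,0,0,0],
  [1,0,0,-4,0,0,0],
  [1,0,0,-4,0,0,0],
  [1,0,0,-4,0,0,0],
  [1,0,0,-1.5,0,0,0],
  [1,-3,0,0,0,0,0],
  [1,-3,0,0,0,0,0],
  [1,0,0,0,0,0,0],
])

```text
time: 18.65
tool_pos: [0.5002, -0.3656, 0.1995]
ee_rot: [-3.141, 0.004, -0.349]
wrist_force: [-0.1, 0.5, 0.1]
width: 0.094
```

```bash
python3 - <<'E'
from blk import *
c,im=wsnap('w_vb2'); np.save('c_vb2.npy',c,allow_pickle=True)
q=proj(c,[.56,-.388,.03]).astype(int); print(q); x,y=q
cv2.imwrite('pics/vb2c.png',cv2.resize(im[max(0,y-80):y+80,max(0,x-80):x+80],None,fx=2,fy=2))
plan(.453,-.115,None,.25)
E
```

```text
[251 122]
t 18.7 tcp [ 0.5018 -0.3663  0.1997] rpy [-3.141e+00  1.000e-03 -3.490e-01] w 0.0939
shift cm [-13.18 -21.95   0.03] rows 7 per [-1.88 -3.14  0.  ] wz -0.599
```

View pics/vb2c.png

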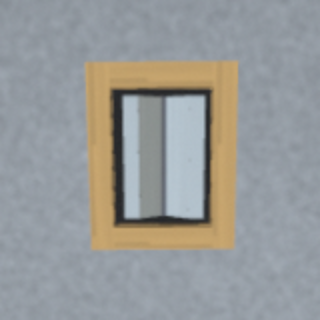

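The V-block sits square in its recess (crop (165,157)). Next, the vice.

Emit:
arm_command([
  [1,-1,-1.6,0,0,0,0],
  [1,-2,-3.3,0,0,0,0],
  [1,-2,-3.3,0,0,0,0],
  [1,-2,-3.3,0,0,0,0],
  [1,-2,-3.3,0,0,0,0],
  [1,-2,-3.3,0,0,0,0],
  [1,-1.4,-2.5,0,0,0,0],
  [1,-0.8,-1.3,0,0,0,-0.05],
  [1,0,0,0,0,0,-0.12],
  [1,0,0,0,0,0,-0.12],
  [1,0,0,0,0,0,-0.12],
  [1,0,0,0,0,0,-0.12],
  [1,0,0,0,0,0,-0.07],
  [1,0,0,0,0,0,0],
  [1,0,0,0,0,0,0],
])

```text
time: 20.2
tool_pos: [0.4543, -0.1165, 0.2002]
ee_rot: [3.142, 0.0, 0.251]
wrist_force: [-0.3, -0.2, 0.1]
width: 0.0942
```

```bash
python3 - <<'E'
from blk import *
c,im=wsnap('w_vi'); np.save('c_vi.npy',c,allow_pickle=True)
plan(.453,-.115,None,.25)
q=proj(c,[.453,-.115,.03]).astype(int); x,y=q
print(q,max(0,x-80),max(0,y-80))
cv2.imwrite('pics/vic.png',cv2.resize(im[max(0,y-80):y+80,max(0,x-80):x+80],None,fx=3,fy=3,interpolation=cv2.INTER_CUBIC))
E
```

```text
t 20.25 tcp [ 0.4542 -0.1164  0.2003] rpy [3.142 0.    0.251] w 0.0942
shift cm [-0.08 -0.17  0.  ] rows 1 per [-0.08 -0.17  0.  ] wz 0.001
[249 180] 169 100
```

View pics/vic.png

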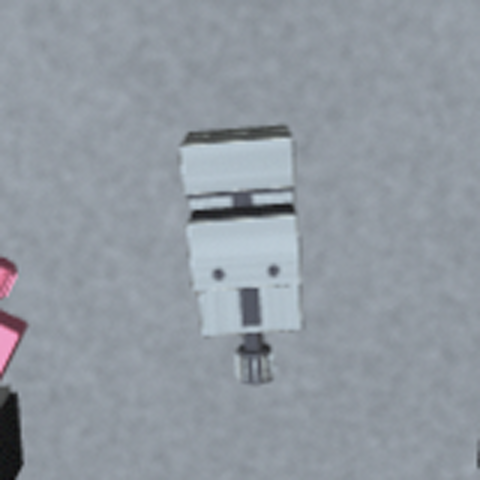

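Grey vice: the fixed jaw is farther away, the knob near (253,365), pink one left and outside. Jaw edges read from the crop; computing.

```bash
python3 - <<'E'
from plan import *
c=np.load('c_vi.npy',allow_pickle=True).item()
f=lambda u,v,z: onz(c,(u/3+169,v/3+100),z)[:2]
E=[(182,147,292,138,.042,40),(187,195,295,187,.042,22),(190,222,298,213,.042,12),(195,289,300,281,.042,-14),(203,336,300,330,.016,-40)]
M=[];X=[]
for a,b,d,e,z,x in E:
    p,q=f(a,b,z),f(d,e,z); M.append((p+q)/2); X.append(x/1000); print(x,M[-1].round(4),'w',np.linalg.norm(p-q).round(4))
M=np.array(M);A=np.c_[np.ones(5),X]; s=np.linalg.lstsq(A,M,rcond=None)[0]; yaw=np.arctan2(s[1,1],s[1,0])
print('centre',s[0],'scale',np.linalg.norm(s[1]),'yaw',yaw,'res',(M-A@s).round(4).tolist())
g=s[0]-.001*s[1]; plan(*g,.014,yaw)
E
```

```text
40 [ 0.4904 -0.1041] w 0.0388
22 [ 0.4741 -0.1097] w 0.0386
12 [ 0.465  -0.1131] w 0.0389
-14 [ 0.441  -0.1206] w 0.0385
-40 [ 0.4151 -0.1288] w 0.0389
centre [ 0.45334464 -0.11648838] scale 0.989142050440878 yaw 0.3154582335977019 res [[-0.0005, 0.0001], [0.0, 0.0], [0.0004, -0.0003], [0.0008, 0.0002], [-0.0007, -0.0001]]
t 20.25 tcp [ 0.4542 -0.1164  0.2003] rpy [3.142 0.    0.251] w 0.0942
shift cm [-1.700e-01 -1.000e-02  1.863e+01] rows 5 per [-0.03 -0.    3.73] wz -0.065
```

Emit:
arm_command([
  [1,-0.15,0,2,0,0,0],
  [1,0,0,4,0,0,-0.065],
  [1,0,0,4,0,0,0],
  [1,0,0,4,0,0,0],
  [1,0,0,3,0,0,0],
  [1,0,0,1.5,0,0,0],
  [1,0,0,0,0,0,0],
  [1,0,0,0,0,0,0],
  [0,0,0,0,0,0,0],
  [0,0,0,0,0,0,0],
  [0,0,0,0,0,0,0],
  [0,0,0,0,0,0,0],
  [0,0,0,0,0,0,0],
  [0,0,0,0,0,0,0],
  [0,0,0,0,0,0,0],
  [0,0,0,0,0,0,0],
  [0,0,0,0,0,0,0],
  [0,0,0,0,0,0,0],
])

```text
time: 22.05
tool_pos: [0.4522, -0.1159, 0.0154]
ee_rot: [-3.14, 0.0, 0.317]
wrist_force: [-1.2, 3.8, 1.5]
width: 0.0397
```

Emit:
arm_command([
  [0,0,0,-0.5,0,0,0],
  [0,0,0,-2,0,0,0],
  [0,0,0,-4,0,0,0],
  [0,0,0,-4,0,0,0],
  [0,0,0,-4,0,0,0.05],
  [0,0,0,-2,0,0,0.1],
  [0,0,0,0,0,0,0.12],
  [0,0,0,0,0,0,0.12],
  [0,0,0,0,0,0,0.12],
  [0,0,0,0,0,0,0.1],
  [0,0,0,0,0,0,0.08],
  [0,0,0,0,0,0,0],
  [0,2,-0.5,0,0,0,0],
  [0,3,-0.8,0,0,0,0],
  [0,3,-0.8,0,0,0,0],
  [0,2,-0.5,0,0,0,0],
  [0,0,0,0,0,0,0],
  [0,0,0,0,0,0,0],
])

```text
time: 23.85
tool_pos: [0.5544, -0.1288, 0.179]
ee_rot: [3.141, 0.003, -0.372]
wrist_force: [0.8, 0.9, -5.6]
width: 0.0394
```

```bash
python3 - <<'E'
from blk import *
c,im=wsnap('w_bvi'); np.save('c_bvi.npy',c,allow_pickle=True)
r=fit(c,im,(.641,-.130),115,'vice'); plan(*r[0],.026)
E
```

```text
vice px [221. 106.] ctr [ 0.644  -0.1324] size [0.0795 0.1414] ang 69.0
t 23.9 tcp [ 0.5542 -0.1288  0.1795] rpy [ 3.141e+00  2.000e-03 -3.720e-01] w 0.0398
shift cm [ 8.54 -2.94 15.32] rows 5 per [ 1.71 -0.59  3.06] wz 0
```

View pics/w_bvi.png

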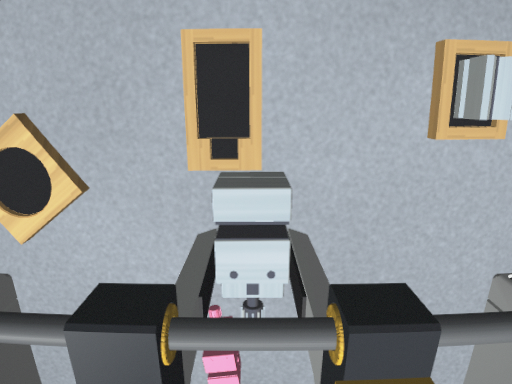

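```bash
python3 - <<'E'
from plan import *
c=np.load('c_bvi.npy',allow_pickle=True).item(); yaw=np.radians(-21.0); d=np.array([np.cos(yaw),np.sin(yaw)])
o=np.array([.644,-.1324])+.011*d
for u,v,x in [(222,41.5,48),(222,138,-48),(224,159.5,-70),(194,90,0),(251,90,0)]: 
    r=onz(c,(u,v),.018)[:2]-o; print(x,(r@d*1000).round(1),(r@[-d[1],d[0]]*1000).round(1))
print('origin',o); plan(*(o-.001*d),.0254,yaw)
E
```

```text
48 47.4 -1.2
-48 -47.6 1.4
-70 -70.5 -0.1
0 1.4 28.6
0 0.8 -29.5
origin [ 0.65426938 -0.13634205]
t 23.9 tcp [ 0.5542 -0.1288  0.1795] rpy [ 3.141e+00  2.000e-03 -3.720e-01] w 0.0398
shift cm [ 9.54 -2.95 15.38] rows 5 per [ 1.91 -0.59  3.08] wz -0.006
```

The recess edges agree with the outline to about 1 mm. Move over and lower.

Emit:
arm_command([
  [0,2,-0.6,0,0,0,0],
  [0,3.2,-1,0,0,0,0],
  [0,3.2,-1,0,0,0,0],
  [0,1.1,-0.35,0,0,0,-0.006],
  [0,0,0,2,0,0,0],
  [0,0,0,4,0,0,0],
  [0,0,0,4,0,0,0],
  [0,0,0,2,0,0,0],
  [0,0,0,0.5,0,0,0],
  [0,0,0,0,0,0,0],
  [0,0,0,0,0,0,0],
  [0,0,0,0,0,0,0],
])

```text
time: 25.1
tool_pos: [0.6558, -0.1365, 0.0586]
ee_rot: [-3.141, -0.005, -0.367]
wrist_force: [-0.1, -0.5, -5.9]
width: 0.0399
```

```bash
python3 -c "
from plan import *
plan(.6533,-.136,.0254,-.367)"
```

```text
t 25.1 tcp [ 0.6558 -0.1365  0.0586] rpy [-3.141 -0.005 -0.367] w 0.0399
shift cm [-0.27  0.05  3.32] rows 1 per [-0.27  0.05  3.32] wz -0.0
```

Emit:
arm_command([
  [0,-0.15,0,0.8,0,0,0],
  [0,0,0,0.8,0,0,0],
  [0,0,0,0.7,0,0,0],
  [0,0,0,0.4,0,0,0],
  [0,0,0,0,0,0,0],
  [0,0,0,0,0,0,0],
  [0,0,0,0.05,0,0,0],
  [0,0,0,0,0,0,0],
  [0,0,0,0,0,0,0],
])

```text
time: 26.0
tool_pos: [0.653, -0.1355, 0.0283]
ee_rot: [3.142, -0.001, -0.367]
wrist_force: [-0.3, 1.0, -5.7]
width: 0.0395
```

Emit:
arm_command([
  [0,0,0,0.15,0,0,0],
  [0,0,0,0.05,0,0,0],
  [0,0,0,0,0,0,0],
  [0,0,0,0,0,0,0],
])

```text
time: 26.4
tool_pos: [0.6528, -0.1354, 0.0259]
ee_rot: [3.141, 0.0, -0.367]
wrist_force: [-0.4, 0.4, -6.0]
width: 0.0399
```

Emit:
arm_command([
  [0,0,0,0.05,0,0,0],
  [0,0,0,0.05,0,0,0],
  [0,0,0,0,0,0,0],
  [0,0,0,0,0,0,0],
])

```text
time: 26.8
tool_pos: [0.653, -0.1354, 0.0256]
ee_rot: [3.142, -0.001, -0.367]
wrist_force: [-1.7, 0.3, -2.1]
width: 0.0396
```

Contact. Settle, release and rise.

Emit:
arm_command([
  [0,0,0,0.05,0,0,0],
  [0,0,0,0,0,0,0],
  [0.5,0,0,0,0,0,0],
  [0.7,0,0,0,0,0,0],
  [1,0,0,0,0,0,0],
  [1,0,0,0,0,0,0],
  [1,0,0,0,0,0,0],
  [1,0,0,0,0,0,0],
  [1,0,0,-1,0,0,0],
  [1,0,0,-3,0,0,0],
  [1,0,0,-4,0,0,0],
  [1,0,0,-4,0,0,0],
  [1,0,0,-4,0,0,0],
  [1,0,0,-1.5,0,0,0],
  [1,-3,0,0,0,0,0],
  [1,-3,0,0,0,0,0],
  [1,0,0,0,0,0,0],
])

```text
time: 28.5
tool_pos: [0.5937, -0.1124, 0.1985]
ee_rot: [3.141, 0.004, -0.366]
wrist_force: [0.3, 1.3, -0.2]
width: 0.0939
```

```bash
python3 - <<'E'
from blk import *
c,im=wsnap('w_vi2'); np.save('c_vi2.npy',c,allow_pickle=True)
q=proj(c,[.654,-.136,.03]).astype(int); x,y=q; print(q)
cv2.imwrite('pics/vi2c.png',cv2.resize(im[max(0,y-80):y+80,max(0,x-80):x+80],None,fx=2,fy=2))
plan(.451,.097)
E
```

```text
[251 121]
t 28.55 tcp [ 0.5954 -0.1132  0.1988] rpy [ 3.141e+00  1.000e-03 -3.670e-01] w 0.0939
shift cm [-21.01 -14.44   0.03] rows 7 per [-3.   -2.06  0.  ] wz 0
```

View pics/vi2c.png

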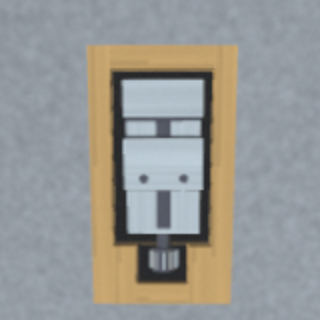

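The vice is seated with its knob in the arm (crop (163,258)). Now the wide lens.

Emit:
arm_command([
  [1,-1.5,-1,0,0,0,0],
  [1,-3,-2.1,0,0,0,0],
  [1,-3,-2.1,0,0,0,0],
  [1,-3,-2.1,0,0,0,0],
  [1,-3,-2.1,0,0,0,0],
  [1,-3,-2.1,0,0,0,0],
  [1,-3,-2.1,0,0,0,0],
  [1,-1.5,-0.9,0,0,0,0],
  [1,0,0,0,0,0,0],
  [1,0,0,0,0,0,0],
])

```text
time: 29.55
tool_pos: [0.4537, 0.0966, 0.1994]
ee_rot: [3.141, -0.001, -0.367]
wrist_force: [0.1, 0.3, -0.8]
width: 0.0944
```

```bash
python3 - <<'E'
from blk import *
c,im=wsnap('w_lw'); np.save('c_lw.npy',c,allow_pickle=True)
plan(.451,.097)
q=proj(c,[.451,.097,.03]).astype(int); x,y=q; print(q,max(0,x-80),max(0,y-80))
cv2.imwrite('pics/lwc.png',cv2.resize(im[max(0,y-80):y+80,max(0,x-80):x+80],None,fx=3,fy=3,interpolation=cv2.INTER_CUBIC))
E
```

```text
t 29.6 tcp [0.4538 0.0962 0.1993] rpy [ 3.141 -0.    -0.368] w 0.0943
shift cm [-0.29  0.03 -0.  ] rows 1 per [-0.29  0.03 -0.  ] wz 0
[251 183] 171 103
```

View pics/lwc.png

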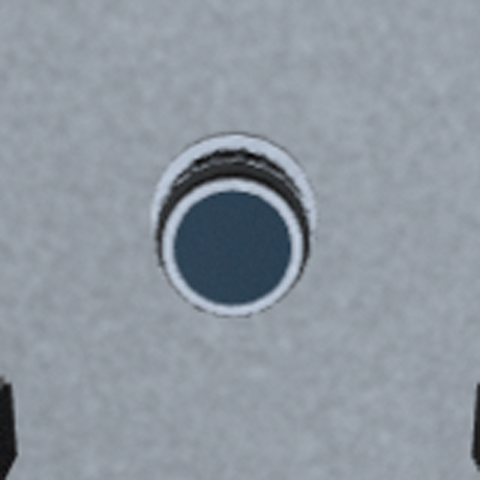

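Front ring of the wide lens: centre (233.5,248) in the crop, about 144 px across; the flange lies behind it, as expected for the upright lens.

```bash
python3 - <<'E'
from plan import *
c=np.load('c_lw.npy',allow_pickle=True).item()
f=lambda u,v,z: onz(c,(u/3+171,v/3+103),z)[:2]
a=f(233.5,248,.06); print(a,np.linalg.norm(f(161,248,.06)-f(306,248,.06)), 'flange L,R,far', (f(152,218,.008)+f(317,218,.008))/2, f(235,131,.008))
plan(*a,.016)
E
```

```text
[0.45650072 0.09782672] 0.049673277656633236 flange L,R,far [0.4560166  0.09808048] [0.48789199 0.08553165]
t 29.6 tcp [0.4538 0.0962 0.1993] rpy [ 3.141 -0.    -0.368] w 0.0943
shift cm [ 0.19 -0.26 18.33] rows 5 per [ 0.04 -0.05  3.67] wz 0
```

Emit:
arm_command([
  [1,0.2,-0.25,2,0,0,0],
  [1,0,0,4,0,0,0],
  [1,0,0,4,0,0,0],
  [1,0,0,4,0,0,0],
  [1,0,0,3,0,0,0],
  [1,0,0,1.2,0,0,0],
  [1,0,0,0,0,0,0],
  [1,0,0,0,0,0,0],
  [0,0,0,0,0,0,0],
  [0,0,0,0,0,0,0],
  [0,0,0,0,0,0,0],
  [0,0,0,0,0,0,0],
  [0,0,0,0,0,0,0],
  [0,0,0,0,0,0,0],
  [0,0,0,0,0,0,0],
])

```text
time: 31.1
tool_pos: [0.4559, 0.0989, 0.0178]
ee_rot: [-3.141, -0.001, -0.367]
wrist_force: [-0.7, 1.8, 1.8]
width: 0.0553
```

Emit:
arm_command([
  [0,0,0,0,0,0,0],
  [0,0,0,-0.5,0,0,0],
  [0,0,0,-2,0,0,0],
  [0,0,0,-4,0,0,0],
  [0,0,0,-4,0,0,0],
  [0,0,0,-4,0,0,0],
  [0,0,0,-1.5,0,0,0],
  [0,0,0,0,0,0,0],
  [0,1.5,-1.6,0,0,0,0],
  [0,2.8,-3,0,0,0,0],
  [0,2.8,-3,0,0,0,0],
  [0,1.4,-1.5,0,0,0,0],
  [0,0,0,0,0,0,0],
  [0,0,0,0,0,0,0],
])

```text
time: 32.5
tool_pos: [0.566, 0.1524, 0.1742]
ee_rot: [3.138, 0.005, -0.367]
wrist_force: [-0.5, -0.2, -4.8]
width: 0.0555
```

```bash
python3 - <<'E'
from blk import *
c,im=wsnap('w_blw'); np.save('c_blw.npy',c,allow_pickle=True)
r=fit(c,im,(.652,.122),110,'wide'); plan(*r[0],.028)
g=cv2.inRange(cv2.cvtColor(im,cv2.COLOR_BGR2GRAY),0,55); q=proj(c,[*r[0],.01]).astype(int)
n,l,s,ce=cv2.connectedComponentsWithStats(g); k=l[q[1],q[0]]; print('black',s[k],onz(c,ce[k],.014)[:2])
E
```

```text
wide px [248.  95.] ctr [0.6524 0.1206] size [0.1098 0.1098] ang 15.4
t 32.55 tcp [0.566  0.1523 0.1751] rpy [ 3.138  0.004 -0.367] w 0.0557
shift cm [ 9.27 -0.19 14.67] rows 5 per [ 1.85 -0.04  2.93] wz 0
black [ 211   54   77   79 4808] [0.65335288 0.12026484]
```

Emit:
arm_command([
  [0,2,0,0,0,0,0],
  [0,3.2,-0.1,0,0,0,0],
  [0,3,-0.1,0,0,0,0],
  [0,1.1,0,0,0,0,0],
  [0,0,0,2,0,0,0],
  [0,0,0,4,0,0,0],
  [0,0,0,4,0,0,0],
  [0,0,0,2,0,0,0],
  [0,0,0,0.7,0,0,0],
  [0,0,0,0.7,0,0,0],
  [0,0,0,0.5,0,0,0],
  [0,0,0,0,0,0,0],
  [0,0,0,0,0,0,0],
  [0,0,0,0,0,0,0],
])

```text
time: 33.95
tool_pos: [0.6559, 0.1215, 0.0398]
ee_rot: [-3.141, -0.002, -0.367]
wrist_force: [0.3, 0.1, -4.4]
width: 0.0554
```

```bash
python3 -c "
from plan import *
plan(.6524,.1206,.0276)"
```

```text
t 33.95 tcp [0.6559 0.1215 0.0398] rpy [-3.141e+00 -2.000e-03 -3.670e-01] w 0.0554
shift cm [-0.3   0.21  1.22] rows 1 per [-0.3   0.21  1.22] wz 0
```

Emit:
arm_command([
  [0,-0.2,0.1,0.5,0,0,0],
  [0,0,0,0.4,0,0,0],
  [0,0,0,0.15,0,0,0],
  [0,0,0,0,0,0,0],
  [0,0,0,0,0,0,0],
  [0,0,0,0,0,0,0],
])

```text
time: 34.55
tool_pos: [0.6529, 0.1212, 0.0279]
ee_rot: [3.142, 0.0, -0.367]
wrist_force: [-0.6, 0.6, -3.3]
width: 0.0556
```

Emit:
arm_command([
  [0,0,0,0.05,0,0,0],
  [0,0,0,0,0,0,0],
  [0,0,0,0,0,0,0],
])

```text
time: 34.85
tool_pos: [0.653, 0.1212, 0.0279]
ee_rot: [-3.142, -0.0, -0.367]
wrist_force: [-3.0, 0.3, -0.6]
width: 0.0554
```

Weight is taken by the floor. Release, rise and check.

Emit:
arm_command([
  [0.65,0,0,0,0,0,0],
  [0.8,0,0,0,0,0,0],
  [1,0,0,0,0,0,0],
  [1,0,0,0,0,0,0],
  [1,0,0,0,0,0,0],
  [1,0,0,0,0,0,0],
  [1,0,0,-1,0,0,0],
  [1,0,0,-3,0,0,0],
  [1,0,0,-4,0,0,0],
  [1,0,0,-4,0,0,0],
  [1,0,0,-4,0,0,0],
  [1,0,0,-1.5,0,0,0],
  [1,-3,0,0,0,0,0],
  [1,-4,0,0,0,0,0],
  [1,-4,0,0,0,0,0],
  [1,-4,0,0,0,0,0],
  [1,-4,0,0,0,0,0],
  [1,-3,0,0,0,0,0],
  [1,0,0,0,0,0,0],
  [1,0,0,0,0,0,0],
])

```text
time: 36.85
tool_pos: [0.4474, 0.2002, 0.2021]
ee_rot: [3.141, -0.0, -0.366]
wrist_force: [0.3, 0.2, 0.9]
width: 0.0942
```

```bash
python3 - <<'E'
from blk import *
c,im=wsnap('w_fin'); plan(.45,.2)
t=eyes.snapshot('top'); cv2.imwrite('pics/top1.png',t); t0=cv2.imread('pics/top0.png')
tt=cv2.resize(t[120:265,90:430],(800,341),interpolation=cv2.INTER_CUBIC)
q=proj(c,[.6525,.1206,.03]).astype(int); x,y=np.clip(q,64,450); cr=cv2.resize(im[y-64:y+64,x-64:x+64],(256,256)) if y>=64 else None
cv2.imwrite('pics/fin.png',np.vstack([tt,np.hstack([cr,np.zeros((256,544,3),np.uint8)])])); print(q,x-64,y-64)
for p,n in [((121,232),'bottle'),((382,238),'brush')]:
    a,b=[cv2.cvtColor(i[p[1]-25:p[1]+25,p[0]-25:p[0]+25],cv2.COLOR_BGR2GRAY).astype(np.float32) for i in (t0,t)]
    print(n,'shift px',cv2.phaseCorrelate(a,b,cv2.createHanningWindow((50,50),cv2.CV_32F)))
E
```

```text
t 36.9 tcp [0.4479 0.2    0.202 ] rpy [ 3.141 -0.    -0.367] w 0.0938
shift cm [ 0.19 -0.08  0.  ] rows 1 per [ 0.19 -0.08  0.  ] wz 0
[251 -37] 187 0
bottle shift px ((-0.008696712771392612, -0.03488988156072992), 0.9989032886505127)
brush shift px ((-0.017308966656070623, 0.042693195203934664), 1.0030003789901734)
```

View pics/fin.png

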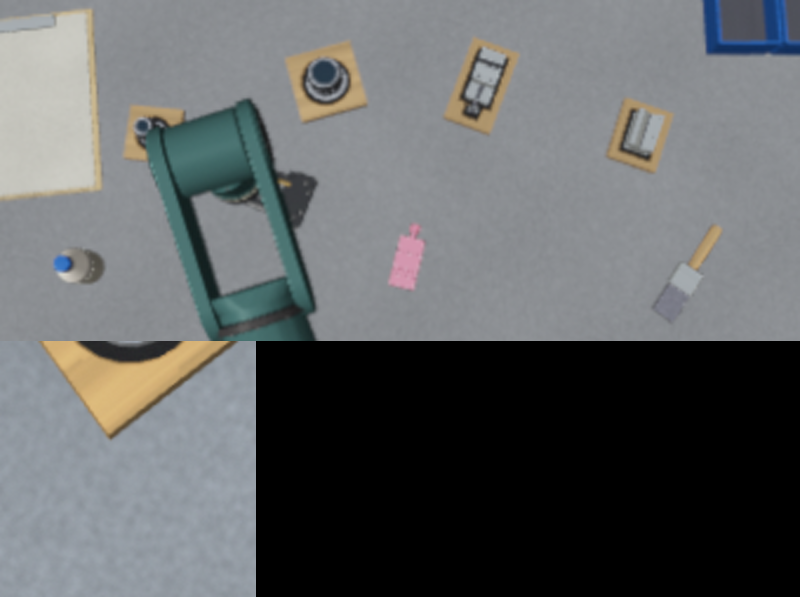

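All four are in their blocks in the top view: wide lens (325,77), slim lens (145,128), vice (485,78), V-block (642,132); the bottle and brush have not moved. My wrist crop missed the wide lens because I retreated too far. I'll check its position numerically from a nearer wrist shot.

Emit:
arm_command([
  [1,3,0,0,0,0,0],
  [1,4,0,0,0,0,0],
  [1,4,0,0,0,0,0],
  [1,3,0,0,0,0,0],
  [1,0,0,0,0,0,0],
  [1,0,0,0,0,0,0],
])

```text
time: 37.55
tool_pos: [0.5789, 0.149, 0.201]
ee_rot: [3.14, 0.002, -0.369]
wrist_force: [0.2, 0.2, 1.0]
width: 0.0939
```

```bash
python3 - <<'E'
from blk import *
c,im=wsnap('w_lw2'); hsv=cv2.cvtColor(im,cv2.COLOR_BGR2HSV); r=fit(c,im,(.6524,.1206),110,'wide')
m=cv2.inRange(hsv,(95,80,40),(120,255,160)); q=proj(c,[.6524,.1206,.07]).astype(int)
n,l,s,ce=cv2.connectedComponentsWithStats(m); k=1+np.argmax([s[i,4]*(np.hypot(*(ce[i]-q))<40) for i in range(1,n)])
print(q,s[k],ce[k],'glass centre at z .07:',onz(c,ce[k],.07)[:2], 'width mm', s[k][2]*np.linalg.norm(onz(c,(200,120),.07)-onz(c,(201,120),.07))*1000)
print(np.round(sensors.get_obs()['qvel'],3))
E
```

```text
wide px [251. 108.] ctr [0.6525 0.1205] size [0.1099 0.1098] ang 15.4
[250 108] [ 230   85   43   44 1453] [250.96627667 106.51204405] glass centre at z .07: [0.65381655 0.11970521] width mm 40.99172290033404
[ 0.021 -0.03   0.015  0.    -0.001 -0.   ]
```

The wide lens is within 2 mm of the recess centre. Handing in.

```bash
python3 -c "
from bench import job
print(job.close_job())"
```

```text
the job is handed in; nothing more can be done
None
```

All four parts are back in their own recesses, and I handed the job in at about 37.6 s of robot time. I lowered each one until the wrist force showed it resting on the recess floor, then let go. The hand-in gives no verdict, so what follows is from my own checks.

- **Slim lens, V-block, vice:** close pictures after release show each standing level and centred in its recess, with the vice's knob in the narrow arm. I judged these by eye and did not measure them again.
- **Wide lens:** I first backed off too far and the close picture missed it. From nearer, its glass measured about 1.5 mm from the recess centre. The outline of its block came out at 110 mm square, as it should.
- **Bottle and brush:** comparing the top pictures from start and end shows a shift of less than 0.1 pixel (under 1 mm).
- **Pink look-alike:** it was never touched.

The robot was clear of everything with its gripper open. I viewed 14 pictures, which is the full budget.

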